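Transfer a row of reagent bottles to the return rack in reverse order

TASK

The green rack will be read from the other side of the bench, so move all four bottles from the white rack into the green one in reverse order: the bottle at the left end of the white rack goes into the right-hand end bay of the green rack, the next one beside it, and so on, one to a bay. Keep the bottles upright all the time, and leave each standing on the floor of its bay.

Things in the scene. Friction and masses are not known exactly. Their poses are not given: they have to be found in the camera images.
- old_rack: white plastic bottle rack, full at the start. 90x350 mm, fixed. Four bays in a row along its y, centres at y = +126, +42, -42, -126 mm, x = 0; each 78 mm wide inside, floor at z = 6 mm, fenced by steel rails with tops at z = 26.5 mm; end plates 40 mm high. Origin: middle of its underside; z up, +y to the left as seen from the robot (turned up to 0.15 rad).
- new_rack: green bottle rack of the same shape, empty at the start, its bays without liners. 90x350 mm, fixed. Four bays in a row along its y, centres at y = +126, +42, -42, -126 mm, x = 0; each 78 mm wide inside, floor at z = 6 mm, fenced by steel rails with tops at z = 26.5 mm; end plates 40 mm high. Origin: middle of its underside; z up, +y to the left as seen from the robot (turned up to 0.15 rad).
- amber_mid (a point): amber-brown bottle with a black screw cap, 58 mm diameter, 116 mm tall, loose (0.15 to 0.3 kg). Its straight body can be gripped at or just above mid-height. This point: on its axis, half-way up (58 mm above its foot); z along its axis.
- white_mid (a point): opaque white bottle with a red screw cap, 49 mm diameter, 110 mm tall, loose (0.09 to 0.18 kg). Its straight body can be gripped at or just above mid-height. This point: on its axis, half-way up (55 mm above its foot); z along its axis.
- dropper_mid (a point): small brown dropper bottle with a black rubber bulb, loose (0.03 to 0.06 kg), 94 mm tall: body 32 mm diameter up to 54 mm, collar 23 mm diameter up to 60 mm, bulb 15.6 mm diameter from 60 to 94 mm above its foot; the bulb is firm and can be gripped. This point: on its axis, half-way up (47 mm above its foot); z along its axis.
- grey_mid (a point): opaque grey bottle with a blue screw cap, 48 mm diameter, 110 mm tall, loose (0.1 to 0.2 kg). Its straight body can be gripped at mid-height. This point: on its axis, half-way up (55 mm above its foot); z along its axis.
- liner_amber: flat orange square liner, 70x70x2 mm, on the floor of one bay of the white rack, under the amber bottle at the start; it is fixed and stays behind, so it marks where that bottle came from. Origin: middle of its underside.
- liner_white: flat red square liner, 70x70x2 mm, on the floor of one bay of the white rack, under the white bottle at the start; it is fixed and stays behind, so it marks where that bottle came from. Origin: middle of its underside.
- liner_dropper: flat yellow square liner, 70x70x2 mm, on the floor of one bay of the white rack, under the dropper bottle at the start; it is fixed and stays behind, so it marks where that bottle came from. Origin: middle of its underside.
- liner_grey: flat blue square liner, 70x70x2 mm, on the floor of one bay of the white rack, under the grey bottle at the start; it is fixed and stays behind, so it marks where that bottle came from. Origin: middle of its underside.
Not all that is in view belongs to the job. Leave any purple, turquoise or yellow look-alike of the part that bears white_mid alone.

How it is judged:
At the end, for the whole second after the job is handed in: Every bottle stands in the green rack in the bay mirrored to the one it came from (left end to right end, and so on): its axis within 28 mm of the bay's centre along both rack axes, its foot on the bay floor (within 8 mm of height), upright within 0.12 rad, released and at rest (((y of liner_amber in the frame of old_rack between 0.106 and 0.146 m and y of amber_mid in the frame of new_rack between -0.154 and -0.098 m) or (y of liner_amber in the frame of old_rack between 0.022 and 0.062 m and y of amber_mid in the frame of new_rack between -0.07 and -0.014 m) or (y of liner_amber in the frame of old_rack between -0.062 and -0.022 m and y of amber_mid in the frame of new_rack between 0.014 and 0.07 m) or (y of liner_amber in the frame of old_rack between -0.146 and -0.106 m and y of amber_mid in the frame of new_rack between 0.098 and 0.154 m)) and x of amber_mid in the frame of new_rack between -0.028 and 0.028 m and z of amber_mid in the frame of new_rack between 0.056 and 0.072 m and angle between each of amber_mid, white_mid, dropper_mid, grey_mid's own z axis and vertical below 0.12 rad and linear speed of each of amber, white, dropper, grey below 0.02 m/s and contact force between the fingers and amber below 0.05 N and ((y of liner_white in the frame of old_rack between 0.106 and 0.146 m and y of white_mid in the frame of new_rack between -0.154 and -0.098 m) or (y of liner_white in the frame of old_rack between 0.022 and 0.062 m and y of white_mid in the frame of new_rack between -0.07 and -0.014 m) or (y of liner_white in the frame of old_rack between -0.062 and -0.022 m and y of white_mid in the frame of new_rack between 0.014 and 0.07 m) or (y of liner_white in the frame of old_rack between -0.146 and -0.106 m and y of white_mid in the frame of new_rack between 0.098 and 0.154 m)) and x of white_mid in the frame of new_rack between -0.028 and 0.028 m and z of white_mid in the frame of new_rack between 0.053 and 0.069 m and contact force between the fingers and white below 0.05 N and ((y of liner_dropper in the frame of old_rack between 0.106 and 0.146 m and y of dropper_mid in the frame of new_rack between -0.154 and -0.098 m) or (y of liner_dropper in the frame of old_rack between 0.022 and 0.062 m and y of dropper_mid in the frame of new_rack between -0.07 and -0.014 m) or (y of liner_dropper in the frame of old_rack between -0.062 and -0.022 m and y of dropper_mid in the frame of new_rack between 0.014 and 0.07 m) or (y of liner_dropper in the frame of old_rack between -0.146 and -0.106 m and y of dropper_mid in the frame of new_rack between 0.098 and 0.154 m)) and x of dropper_mid in the frame of new_rack between -0.028 and 0.028 m and z of dropper_mid in the frame of new_rack between 0.045 and 0.061 m and contact force between the fingers and dropper below 0.05 N and ((y of liner_grey in the frame of old_rack between 0.106 and 0.146 m and y of grey_mid in the frame of new_rack between -0.154 and -0.098 m) or (y of liner_grey in the frame of old_rack between 0.022 and 0.062 m and y of grey_mid in the frame of new_rack between -0.07 and -0.014 m) or (y of liner_grey in the frame of old_rack between -0.062 and -0.022 m and y of grey_mid in the frame of new_rack between 0.014 and 0.07 m) or (y of liner_grey in the frame of old_rack between -0.146 and -0.106 m and y of grey_mid in the frame of new_rack between 0.098 and 0.154 m)) and x of grey_mid in the frame of new_rack between -0.028 and 0.028 m and z of grey_mid in the frame of new_rack between 0.053 and 0.069 m and contact force between the fingers and grey below 0.05 N); the robot touches nothing.
It fails at once if a bottle is tipped by more than 0.6 rad (angle between any of amber_mid, white_mid, dropper_mid, grey_mid's own z axis and vertical above 0.6 rad).
It also fails if it takes over 106 s, if anything falls off the work surface, if the arm or the gripper's body presses on something with over 40 N, if the wrist force passes 120 N, or if a joint passes its speed limit or range.

ROBOT

A 7-joint arm with a two-finger parallel gripper is mounted at the origin on a cart in front of the work surface, level with it; the furniture and walls round the work are solid. World frame = base frame: x ahead of the robot, y to its left, z up, the work surface at z = 0. Lengths are in m, angles in rad, forces in N, time in s.
With the tool pointing down it reaches from about 0.425 to 0.925 m from the base axis. Payload 6.8 kg.
Tool frame: the origin (TCP) lies between the finger pads; the fingertips stand r.tip_extent ahead of it and the grasp point (between the pads) lies 5 mm behind it (r.tip_extent is the distance from the TCP to the fingertips, in m); y points along the fingers, x is the direction in which the jaws open and shut, and the axes are right-handed (so a half turn about y gives the same grasp; the last joint's range is limited). The gripper opens to 85 mm and grips with 20 to 120 N. Pads are 22 mm wide; open, the fingers measure 114 mm over their backs; the gripper's body (76 mm by 85 mm) begins 54 mm behind the grasp point. The pads swing forward as they close: fully open they stand 13 mm farther back than shut.
Start: joints at [-1.232, 0.477, 0.022, 1.555, -0.011, 1.109, -0.083], TCP at [0.292, 0.609, 0.245] pointing down, gripper open.
Joint ranges: [-2.96, 2.96], [-0.34, 2.1], [-1.41, 1.46], [0.24, 2.44], [-1.37, 4.51], [0.17, 1.92], [-2.96, 2.96]. Speed limits (rad/s): [2.39, 2.39, 3.14, 3.14, 3.14, 3.14, 3.14].

INTERFACE

Orientations are given as a rotation vector (axis times angle).
In Python, from bench import r gives the robot as it stands.
- The arm moves only by the tool send_rows, never from a script. Its argument "plan" is a list of rows, each a list of 5 numbers: the shift along the tool's x, y, z in cm, then the turn about the tool's y in degrees, then the opening, from 0 (shut) to 1 (fully open). In form: [[dx, dy, dz, spin, grip], ...]. A call has 1 to 12 rows; each row shifts and turns the commanded pose from where the row before left it, along the tool's axes as they then stand; what a row does not reach is not made up. A row lasts 1/8 s, in which the tool goes at most 62.5 mm and 10.7 degrees, less where a joint would pass 70% of its speed; a pose out of reach is approached as far as the arm can. A call is refused whole if a number of a shift passes 6.25 or a number of a turn 10.7, either way. A call with a gripper value outside its range is refused whole. The fingers move at their own pace and stop on an object; "force" is the grip in N (left out, the last holds). Time passes only in rows, so rows that do not move let the fingers close. It gives the time, the measured TCP pose, the force and the opening at its end, in the units of the state.
- r.get_obs(): the state, without advancing time (a new reading comes with each control period).
- r.grab_frame(name): name is "side" or "top" or "wrist"; returns a dict with "image" (400x640x3 uint8, red, green, blue), "camera_matrix" (3x3 intrinsics, pixels), "cam_to_world" (4x4, takes a point from camera to world coordinates). Camera axes: x right, y down, z forward; pixel columns grow to the right and rows downward; lengths in m; the calibration is good to about 2 mm. A picture is of the moment at which its call begins. There is no depth.
- r.hand_in(): hands the job in, once; it reports no verdict.
Trained networks look in the newest picture that a camera, given by its name, has taken for a name from the list of things; names that differ only in an ending like _2 or _b are one class to them, and where a whole thing is asked for, a point or a joint stands for the part that bears it (a point fixed in the world has none). Each returns a list of dicts, best first, with "p" (0 to 1); they miss things now and then, are a little off and sometimes report something else, mostly with a low value. They report only what shows in the picture. A call takes as long as a camera call. They do not tell look-alikes from the thing itself.
- r.recognise(camera, target): "rect" ([left, top, right, bottom] in pixels, round what is visible of it).
The state is a dict: "clock": time; "joints": joint angles; "qvel": joint speeds; "tau": joint torques, N m; "tcp_pos": TCP position; "orientation": TCP orientation; "contact_force": force on the tool from outside, world axes, zero at the start; "moment": the same for the moment, N m; "grip_width": finger opening in m.
Only numpy, scipy, OpenCV 4.12 (cv2) and the standard library are available. Lean on these libraries where they do the work, as an engineer would, in place of code of your own. Each camera call takes 0.05 s, during which the arm holds its last target.

## Working session

There is one attempt and no reset: what is moved stays moved. The work goes in short steps, Python scripts to look and compute and a tool call to move; the robot and the scene stay as the last step left them, time stands still between calls to the robot, and variables do not carry over. Pictures are saved under pics/ and viewed, and the job is handed in when it is done.

Besides the shell and the picture viewer there is one more tool, called by a JSON object that holds its "fn" and its "kwargs". send_rows: Moves the arm, as the interface text tells. Its arguments: {"type":"object","properties":{"plan":{"type":"array","items":{"type":"array","items":{"type":"number"}}},"force":{"type":"number"}},"required":["plan"]}

```bash
ls; mkdir -p pics; python3 - <<'E'
from bench import r
import cv2
o=r.get_obs();print(o, r.tip_extent)
for c in ['top','side','wrist']:
    f=r.grab_frame(c);cv2.imwrite(f'pics/a_{c}.png',f['image'][:,:,::-1]);print(c,f['camera_matrix'],f['cam_to_world'])
    for t in ['old_rack','new_rack','amber_mid','white_mid','dropper_mid','grey_mid']:
        print(t,[(d['rect'],d['p']) for d in r.recognise(c,t)][:4])
E
```

```text
pics
{'clock': 0.0, 'joints': array([-1.23209343,  0.47780577,  0.0223247 ,  1.55644004, -0.01149348,
        1.10930668, -0.08310976]), 'qvel': array([-0.00092868, -0.00017996,  0.00091079, -0.00060614,  0.00170954,
        0.0020163 ,  0.00041726]), 'tau': array([ 2.57323936e-04, -5.96458304e+01,  1.60836093e+00, -2.81197125e+01,
        1.24795493e-02,  9.52612900e-03, -9.28380956e-06]), 'tcp_pos': array([0.2914181 , 0.6082264 , 0.24432643]), 'orientation': array([-1.38915792, -0.8730572 ,  0.875475  ]), 'contact_force': array([ 0.2628716 , -0.27069484, -0.35830193]), 'moment': array([ 0.01563082,  0.02297928, -0.01113217]), 'grip_width': 0.08521262421098472} 0.014
top [[509.44985188   0.         317.39676326]
 [  0.         509.44985188 189.58356984]
 [  0.           0.           1.        ]] [[ 0.02827451 -0.98421038  0.17472972  0.3882927 ]
 [-0.99959272 -0.02851513  0.00113377 -0.01585632]
 [ 0.00386658 -0.17469061 -0.98461578  1.01540151]
 [ 0.          0.          0.          1.        ]]
old_rack [([184.2, 115.6, 364.1, 173.5], 0.95)]
new_rack [([210.9, 222.0, 398.0, 282.8]
[... 915 characters left out ...]
], 0.92), ([255.7, 181.2, 275.7, 225.9], 0.7), ([350.4, 156.0, 370.9, 194.2], 0.62)]
dropper_mid [([250.3, 231.4, 261.2, 265.2], 0.82), ([276.0, 214.4, 285.9, 231.0], 0.26)]
grey_mid [([252.1, 197.0, 277.2, 249.0], 0.56)]
wrist [[289.39398572   0.         323.06228546]
 [  0.         289.39398572 199.36186653]
 [  0.           0.           1.        ]] [[ 4.32306912e-01  8.67773920e-01  2.45110503e-01  2.29432292e-01]
 [ 9.01726184e-01 -4.15791103e-01 -1.18353909e-01  6.37639231e-01]
 [-7.89669222e-04  2.72187771e-01 -9.62243833e-01  3.73890246e-01]
 [ 0.00000000e+00  0.00000000e+00  0.00000000e+00  1.00000000e+00]]
old_rack []
new_rack []
amber_mid []
white_mid []
dropper_mid []
grey_mid []
```

View pics/a_top.png

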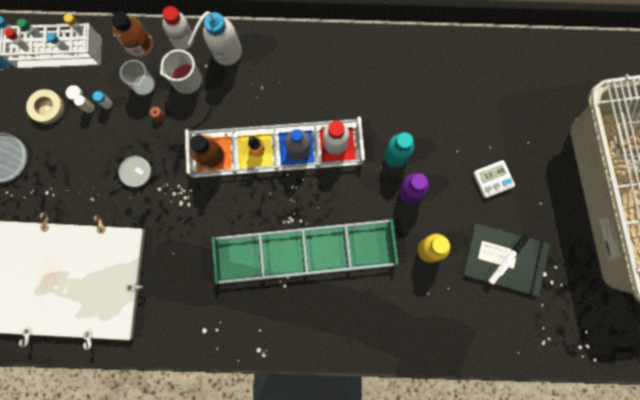

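View pics/a_side.png

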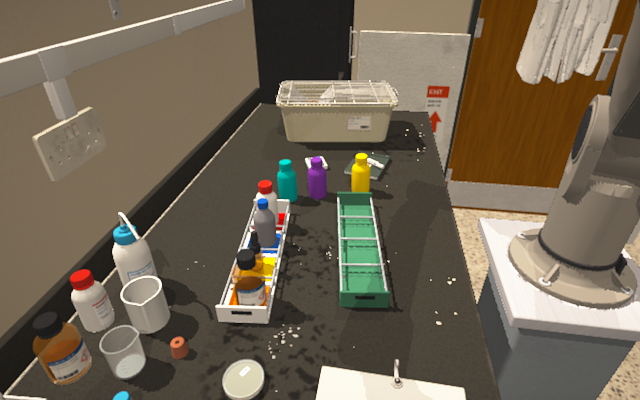

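```bash
python3 - <<'E'
import cv2
im=cv2.imread('pics/a_top.png')
a=im[105:185,175:375];b=im[215:290,202:457]
cv2.imwrite('pics/z1.png',cv2.resize(a,None,fx=4,fy=4,interpolation=cv2.INTER_CUBIC))
cv2.imwrite('pics/z2.png',cv2.resize(im[215:290,205:405],None,fx=4,fy=4,interpolation=cv2.INTER_CUBIC))
s=cv2.imread('pics/a_side.png')
cv2.imwrite('pics/z3.png',cv2.resize(s[150:330,210:400],None,fx=3.3,fy=3.3,interpolation=cv2.INTER_CUBIC))
E
```

```text
(no output)
```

View pics/z1.png

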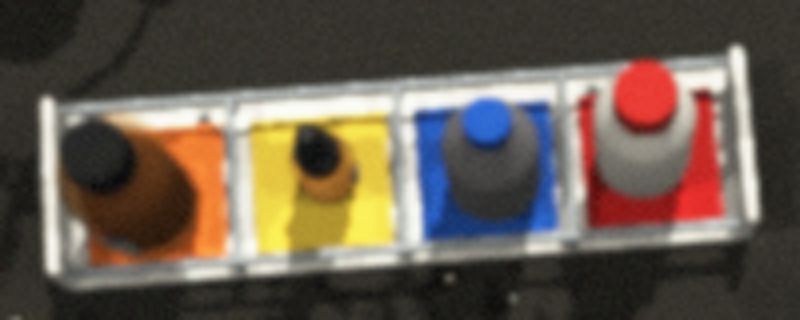

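View pics/z2.png

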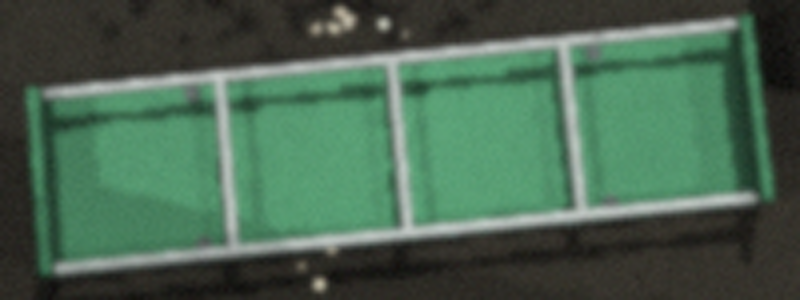

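View pics/z3.png

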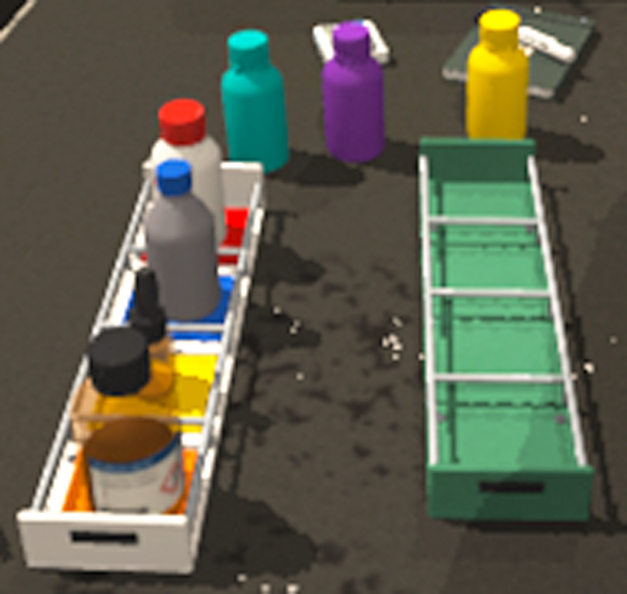

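```bash
cat > h.py <<'E'
import numpy as np, cv2
from bench import r
from scipy.spatial.transform import Rotation as R
def ray(f,p,z):
    K,T=f['camera_matrix'],f['cam_to_world']
    d=T[:3,:3]@np.linalg.solve(K,np.array([p[0],p[1],1.]));c=T[:3,3]
    return c+d*(z-c[2])/d[2]
def proj(f,X):
    K,T=f['camera_matrix'],f['cam_to_world']
    q=K@(T[:3,:3].T@(np.asarray(X,float)-T[:3,3]));return q[:2]/q[2]
def state():
    o=r.get_obs();M=R.from_rotvec(o['orientation']).as_matrix()
    return o,M
E
cat > m.py <<'E'
from h import *
ft=r.grab_frame('top');fs=r.grab_frame('side')
def px(u,v,ox,oy): return ((u+.5)/4-.5+ox,(v+.5)/4-.5+oy)
def g(u,v,z=.025): return ray(ft,px(u,v,205,215),z)
def w(u,v,z=.025): return ray(ft,px(u,v,175,105),z)
def rack(div,name):
    ys=[.084,0,-.084];A=[];B=[]
    # model: p = c + y*ey ; ey=(-sin, cos)
    mids=np.array([(a+b)/2 for a,b in div])[:,:2]
    s=(mids[0]-mids[2])/.168
    th=np.arctan2(-s[0],s[1]);c=mids.mean(0)
    print(name,'c',c.round(4),'th',th.round(4),'scale',np.hypot(*s).round(3),'divlen',[np.linalg.norm(a-b).round(4) for a,b in div],'perp ang',[np.arctan2((a-b)[1],(a-b)[0]).round(3) for a,b in div])
    return c,th
G=rack([(g(220,78),g(235,243)),(g(395,65),g(407,228)),(g(566,48),g(580,210))],'green')
W=rack([(w(236,100),w(236,265)),(w(401,92),w(404,255)),(w(561,80),w(572,240))],'white')
a,b=g(45,93),g(735,25);print('rail ang',np.arctan2(b[0]-a[0],-(b[1]-a[1])))
b,a=w(735,58),w(55,102);print('rail ang W',np.arctan2(b[0]-a[0],-(b[1]-a[1])))
bot={'amber':(w(96,152,.124),.124,.029),'dropper':(w(313,138,.102),.102,.016),'grey':(w(487,120,.118),.118,.024),'white':(w(645,90,.118),.118,.0245)}
def inr(P,p):
    c,th=P;d=p[:2]-c;return np.array([np.cos(th)*d[0]+np.sin(th)*d[1],-np.sin(th)*d[0]+np.cos(th)*d[1]])
I={'t':ft['image'][:,:,::-1].copy(),'s':fs['image'][:,:,::-1].copy()}
F={'t':ft,'s':fs}
for n,(p,h,rad) in bot.items():
    print(n,p.round(4),'in rack',inr(W,p).round(4),'r',np.hypot(p[0],p[1]).round(3))
    for k in I:
        for z,rr in((h,.008),(.008,rad)):
            pts=np.array([proj(F[k],[p[0]+rr*np.cos(t),p[1]+rr*np.sin(t),z]) for t in np.linspace(0,6.3,40)])
            cv2.polylines(I[k],[np.round(pts*16).astype(int)],True,(255,0,255),1,cv2.LINE_AA,4)
for (c,th) in (G,W):
    for z in (.026,):
        for y in (-.168,-.084,0,.084,.168):
            q=[proj(F[k],[c[0]+np.cos(th)*x-np.sin(th)*y,c[1]+np.sin(th)*x+np.cos(th)*y,z]) for k in I for x in(-.042,.042)]
            for i,k in enumerate(I): cv2.line(I[k],*[tuple(np.round(v*16).astype(int)) for v in q[2*i:2*i+2]],(255,255,0),1,cv2.LINE_AA,4)
    print('bays',[ (c[0]-np.sin(th)*y,c[1]+np.cos(th)*y) for y in (.126,.042,-.042,-.126)])
cv2.imwrite('pics/o_t.png',cv2.resize(I['t'][100:290,170:420],None,fx=3,fy=3))
cv2.imwrite('pics/o_s.png',cv2.resize(I['s'][150:330,210:400],None,fx=3.3,fy=3.3))
E
python3 m.py
```

```text
green c [0.4432 0.0063] th 0.1189 scale 0.998 divlen [np.float64(0.0795), np.float64(0.0785), np.float64(0.0783)] perp ang [np.float64(0.138), np.float64(0.106), np.float64(0.104)]
white c [0.6472 0.0725] th 0.0993 scale 0.986 divlen [np.float64(0.085), np.float64(0.0842), np.float64(0.083)] perp ang [np.float64(0.057), np.float64(0.061), np.float64(0.095)]
rail ang 0.1271176506150239
rail ang W 0.09670644231633341
amber [0.6263 0.2019 0.124 ] in rack [-0.008   0.1309] r 0.658
dropper [0.6418 0.1074 0.102 ] in rack [-0.0019  0.0353] r 0.651
grey [0.6482 0.0264 0.118 ] in rack [-0.0036 -0.0459] r 0.649
white [ 0.6645 -0.0453  0.118 ] in rack [ 0.0055 -0.1189] r 0.666
bays [(np.float64(0.42823986713989604), np.float64(0.13136237882393037)), (np.float64(0.43820418803315125), np.float64(0.04795547078187288)), (np.float64(0.4481685089264064), np.float64(-0.03545143726018463)), (np.float64(0.45813282981966164), np.float64(-0.11885834530224214))]
bays [(np.float64(0.6347265503813806), np.float64(0.19782968742810308)), (np.float64(0.6430581309328515), np.float64(0.11424389458318027)), (np.float64(0.6513897114843225), np.float64(0.03065810173825744)), (np.float64(0.6597212920357933), np.float64(-0.052927691106665384))]
```

View pics/o_t.png

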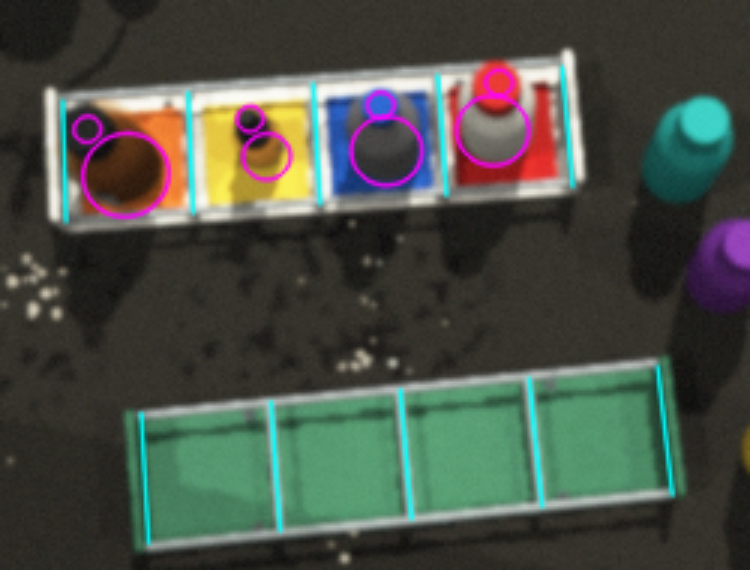

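View pics/o_s.png

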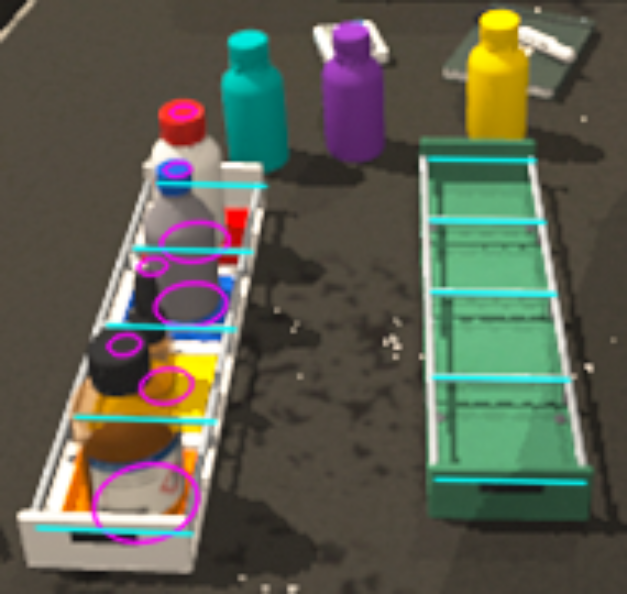

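{"fn": "send_rows", "kwargs": {"plan": [[0,0,0,9.7,1],[0,0,0,9.7,1],[0,0,0,9.7,1],[0,0,0,9.7,1],[0,0,0,9.7,1],[0,0,0,9.6,1],[0,0,0,0,1]], "force": 50}}

```text
clock: 2.02
tcp_pos: [0.2915, 0.6089, 0.2453]
orientation: [-1.569, -0.088, 0.088]
contact_force: [0.5, 0.2, -0.6]
grip_width: 0.0852
```

```bash
cat >> h.py <<'E'
def go(x,y,z):
    o,M=state();d=M.T@(np.array([x,y,z])-o['tcp_pos'])*100
    print('tcp',o['tcp_pos'].round(4),'ang x',np.degrees(np.arctan2(M[1,0],M[0,0])).round(2),'down',M[2,1].round(4),'w',o['grip_width'].round(4),'F',o['contact_force'].round(1),'t',round(o['clock'],2),'j7',o['joints'][6].round(2)); print('need cm',d.round(2))
E
python3 -c "
from h import *
go(.628,.202,.235)"
```

```text
Traceback (most recent call last):
  File "h.py", line 16, in go
    print('tcp',o['tcp_pos'].round(4),'ang x',np.degrees(np.arctan2(M[1,0],M[0,0])).round(2),'down',M[2,1].round(4),'w',o['grip_width'].round(4),'F',o['contact_force'].round(1),'t',round(o['clock'],2),'j7',o['joints'][6].round(2)); print('need cm',d.round(2))
                                                                                                                        ^^^^^^^^^^^^^^^^^^^^^
AttributeError: 'float' object has no attribute 'round'
```

```bash
sed -i "s/o\['grip_width'\].round(4)/round(o['grip_width'],4)/" h.py
python3 -c "
from h import *
go(.628,.202,.235)"
```

```text
tcp [0.2915 0.6089 0.2453] ang x 6.4 down -1.0 w 0.0852 F [ 0.5  0.2 -0.6] t 2.02 j7 -1.0
need cm [ 28.91   1.04 -44.19]
```

{"fn": "send_rows", "kwargs": {"plan": [[2.9,0.1,-4.4,0,1],[2.9,0.1,-4.4,0,1],[2.9,0.1,-4.4,0,1],[2.9,0.1,-4.4,0,1],[2.9,0.1,-4.4,0,1],[2.9,0.1,-4.4,0,1],[2.9,0.1,-4.4,0,1],[2.9,0.1,-4.4,0,1],[2.9,0.1,-4.4,0,1],[2.8,0.1,-4.6,0,1],[0,0,0,0,1],[0,0,0,0,1]]}}

```text
clock: 3.52
tcp_pos: [0.6271, 0.2016, 0.2351]
orientation: [-1.568, -0.088, 0.089]
contact_force: [0.4, 1.1, -0.3]
grip_width: 0.0854
```

```bash
python3 -c "
from h import *
go(.628,.202,.235)
f=r.grab_frame('wrist')
I=f['image'][:,:,::-1].copy()
for p,h in (((.628,.202),.124),((.644,.107),.102)):
  for z in (.008,h):
    u=proj(f,[*p,z]);cv2.drawMarker(I,tuple(int(v) for v in u),(255,0,255),0,12)
cv2.imwrite('pics/w1.png',I)
"
```

```text
tcp [0.6271 0.2016 0.2351] ang x 6.43 down -1.0 w 0.0854 F [ 0.4  1.1 -0.3] t 3.52 j7 -0.13
need cm [0.09 0.01 0.03]
```

View pics/w1.png

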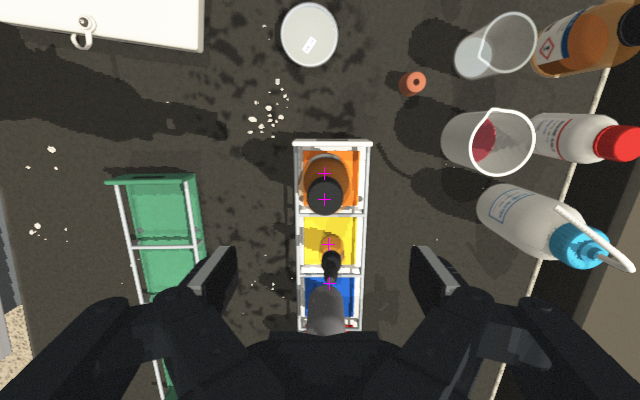

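{"fn": "send_rows", "kwargs": {"plan": [[0.1,4,0,0,1],[0,4,0,0,1],[0,3,0,0,1],[0,3,0,0,1],[0,2.4,0,0,1],[0,0,0,0,1],[0,0,0,0,0],[0,0,0,0,0],[0,0,0,0,0],[0,0,0,0,0],[0,0,0,0,0],[0,0,0,0,0]], "force": 50}}

```text
clock: 5.08
tcp_pos: [0.6296, 0.2021, 0.0733]
orientation: [-1.567, -0.089, 0.084]
contact_force: [-0.6, 1.0, 7.1]
grip_width: 0.0559
```

```bash
python3 -c "
from h import *
go(.628,.202,.21)
f=r.grab_frame('side')
cv2.imwrite('pics/s1.png',f['image'][:,:,::-1])
"
```

```text
tcp [0.6296 0.2021 0.0733] ang x 6.32 down -1.0 w 0.0559 F [-0.6  1.   7.1] t 5.08 j7 -0.08
need cm [ -0.12 -13.67   0.03]
```

View pics/s1.png

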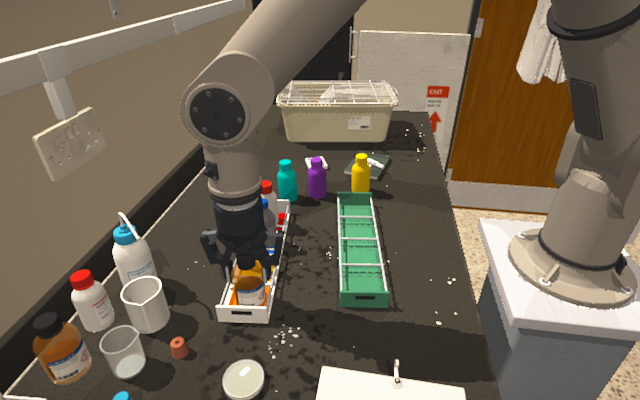

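{"fn": "send_rows", "kwargs": {"plan": [[0,-1,0,0,0],[0,-2,0,0,0],[0,-3,0,0,0],[0,-4,0,0,0],[0,-4,0,0,0],[0,0,0,0,0],[0,0,0,0,0]]}}

```text
clock: 6.0
tcp_pos: [0.6277, 0.2011, 0.2111]
orientation: [-1.569, -0.086, 0.087]
contact_force: [-1.2, -0.2, -3.1]
grip_width: 0.056
```

```bash
python3 -c "
from h import *
c=(.458,-.119);
go(.458,-.119,.21)
f=r.grab_frame('side')
cv2.imwrite('pics/s2.png',cv2.resize(f['image'][100:330,150:450,::-1],None,fx=2,fy=2))
"
```

```text
tcp [0.6277 0.2011 0.2111] ang x 6.3 down -1.0 w 0.056 F [-1.2 -0.2 -3.1] t 6.0 j7 -0.13
need cm [-20.38   0.12 -29.95]
```

View pics/s2.png

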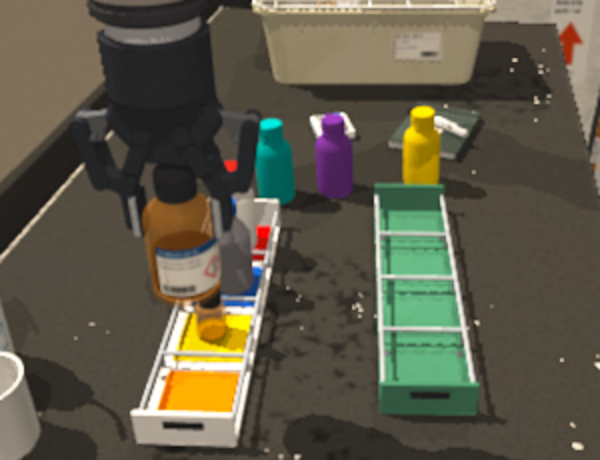

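{"fn": "send_rows", "kwargs": {"plan": [[-1.2,0,-1.8,0,0],[-2,0,-3,0,0],[-2.4,0,-3.5,0,0],[-2.6,0,-3.8,0,0],[-2.6,0,-3.8,0,0],[-2.6,0,-3.8,0,0],[-2.4,0,-3.5,0,0],[-2.2,0,-3.3,0,0],[-1.6,0.1,-2.3,0,0],[-0.8,0,-1.2,0,0],[0,0,0,0,0],[0,0,0,0,0]]}}

```text
clock: 7.55
tcp_pos: [0.4592, -0.1181, 0.2101]
orientation: [-1.569, -0.088, 0.088]
contact_force: [0.0, 0.4, -3.4]
grip_width: 0.0557
```

```bash
python3 -c "
from h import *
go(.458,-.119,.075)
f=r.grab_frame('side')
cv2.imwrite('pics/s3.png',cv2.resize(f['image'][100:330,150:450,::-1],None,fx=2,fy=2))
f=r.grab_frame('wrist')
cv2.imwrite('pics/w3.png',f['image'][:,:,::-1])
"
```

```text
tcp [ 0.4592 -0.1181  0.2101] ang x 6.4 down -1.0 w 0.0557 F [ 0.   0.4 -3.4] t 7.55 j7 0.36
need cm [-0.12 13.51 -0.08]
```

View pics/s3.png

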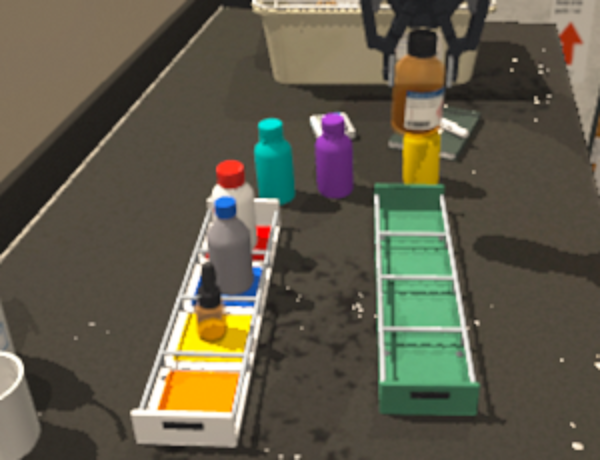

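View pics/w3.png

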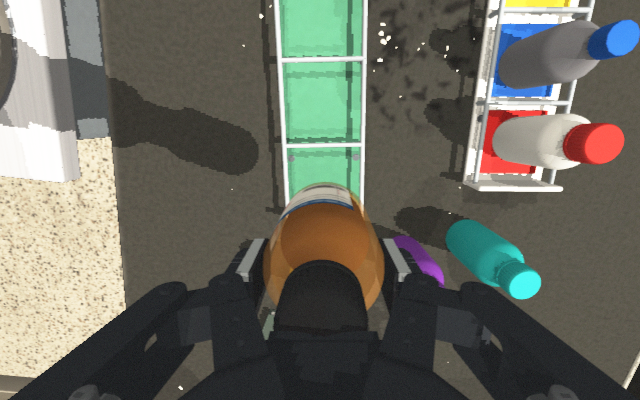

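{"fn": "send_rows", "kwargs": {"plan": [[-0.1,2,0,0,0],[0,3,0,0,0],[0,3,0,0,0],[0,2.5,0,0,0],[0,1.5,0,0,0],[0,1,0,0,0],[0,0.5,0,0,0],[0,0,0,0,0],[0,0,0,0,0]]}}

```text
clock: 8.78
tcp_pos: [0.458, -0.1195, 0.0758]
orientation: [-1.569, -0.087, 0.085]
contact_force: [0.8, 0.3, -3.0]
grip_width: 0.0559
```

```bash
python3 -c "
from h import *
go(.458,-.119,.0715)
f=r.grab_frame('top')
cv2.imwrite('pics/t4.png',cv2.resize(f['image'][170:330,200:500,::-1],None,fx=2.5,fy=2.5))
"
```

```text
tcp [ 0.458  -0.1195  0.0758] ang x 6.29 down -1.0 w 0.0559 F [ 0.8  0.3 -3. ] t 8.78 j7 0.53
need cm [0.   0.43 0.05]
```

View pics/t4.png

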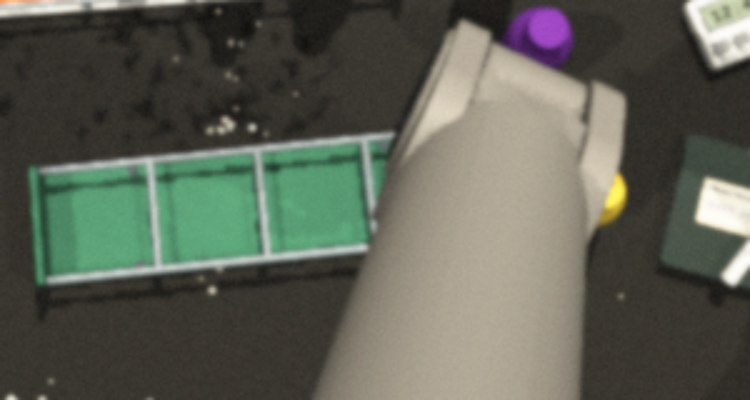

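{"fn": "send_rows", "kwargs": {"plan": [[0,0.3,0,0,0],[0,0.2,0,0,0],[0,0,0,0,0],[0,0,0,0,0.8],[0,0,0,0,1],[0,0,0,0,1],[0,0,0,0,1],[0,0,0,0,1]]}}

```text
clock: 9.82
tcp_pos: [0.4575, -0.1194, 0.0702]
orientation: [-1.569, -0.086, 0.086]
contact_force: [-0.7, -1.4, -0.8]
grip_width: 0.0853
```

```bash
python3 -c "
from h import *
go(.458,-.119,.0715)
f=r.grab_frame('wrist')
cv2.imwrite('pics/w4.png',f['image'][:,:,::-1])
"
```

```text
tcp [ 0.4575 -0.1194  0.0702] ang x 6.3 down -1.0 w 0.0853 F [-0.7 -1.4 -0.8] t 9.82 j7 0.53
need cm [ 0.05 -0.13  0.04]
```

View pics/w4.png

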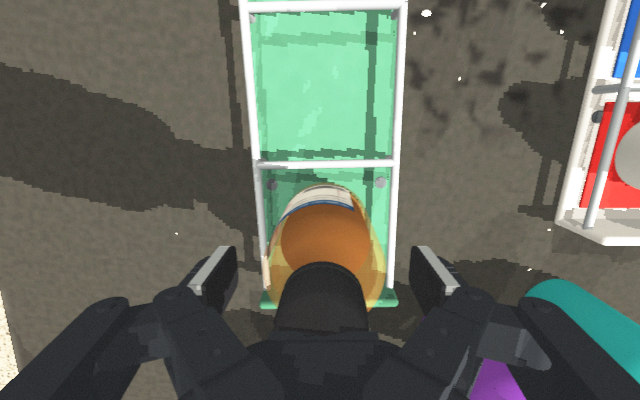

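{"fn": "send_rows", "kwargs": {"plan": [[0,-1,0,0,1],[0,-3,0,0,1],[0,-4,0,0,1],[0,-4.5,0,0,1],[0,-2.5,0,0,1],[0,0,0,0,1]]}}

```text
clock: 10.62
tcp_pos: [0.4588, -0.1197, 0.2226]
orientation: [-1.569, -0.09, 0.082]
contact_force: [0.7, 0.2, -0.8]
grip_width: 0.0852
```

```bash
python3 -c "
from h import *
go(.643,.1075,.22)
"
```

```text
tcp [ 0.4588 -0.1197  0.2226] ang x 6.29 down -1.0 w 0.0852 F [ 0.7  0.2 -0.8] t 10.62 j7 0.36
need cm [20.8   0.36 20.56]
```

{"fn": "send_rows", "kwargs": {"plan": [[2.5,0,2.5,0,1],[4,0,4,0,1],[4,0,4,0,1],[4,0,4,0,1],[4,0.2,4,0,1],[2.3,0.2,2.1,0,1],[0,0,0,0,1],[0,0,0,0,1]]}}

```text
clock: 11.62
tcp_pos: [0.6408, 0.1068, 0.2153]
orientation: [-1.57, -0.084, 0.087]
contact_force: [-0.1, 0.0, 0.7]
grip_width: 0.0853
```

```bash
python3 -c "
from h import *
go(.643,.1075,.086)
f=r.grab_frame('wrist')
I=f['image'][:,:,::-1].copy()
for z in (.008,.102):
    u=proj(f,[.643,.1075,z]);print(u)
cv2.imwrite('pics/w5.png',I)
f=r.grab_frame('side')
cv2.imwrite('pics/s5.png',cv2.resize(f['image'][130:330,150:450,::-1],None,fx=2.5,fy=2.5))
"
```

```text
tcp [0.6408 0.1068 0.2153] ang x 6.23 down -1.0 w 0.0853 F [-0.1  0.   0.7] t 11.62 j7 0.03
need cm [ 0.25 12.93  0.06]
[325.65262863 176.56907866]
[326.19067582 198.10468787]
```

View pics/w5.png

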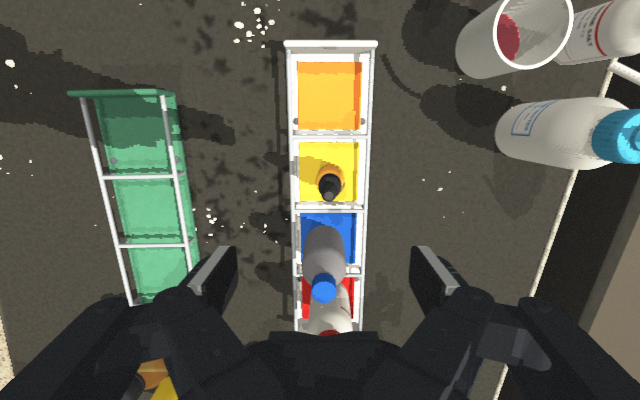

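View pics/s5.png

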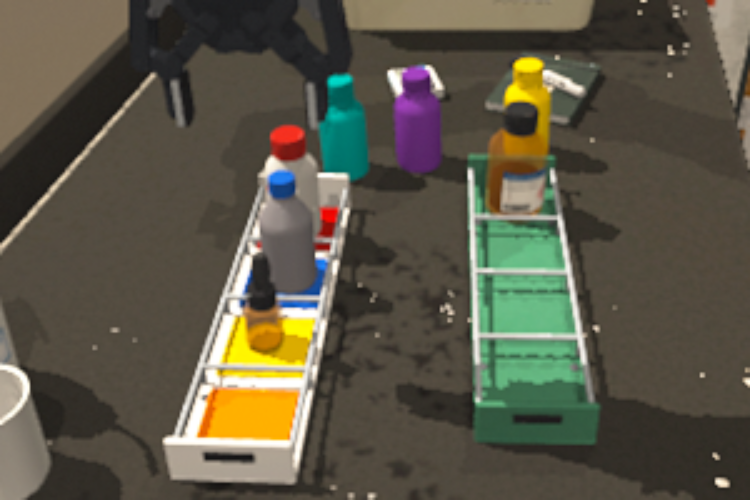

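{"fn": "send_rows", "kwargs": {"plan": [[0.5,3,0.3,0,1],[0,3.5,0,0,1],[0,3,0,0,1],[0,2,0,0,1],[0,1.3,0,0,1],[0,0,0,0,1],[0,0,0,0,0.4],[0,0,0,0,0.3]], "force": 30}}

```text
clock: 12.72
tcp_pos: [0.647, 0.1118, 0.0893]
orientation: [-1.569, -0.088, 0.085]
contact_force: [-0.2, 0.5, -0.4]
grip_width: 0.0517
```

```bash
python3 -c "
from h import *
go(.646,.110,.086)
f=r.grab_frame('wrist')
I=f['image'][:,:,::-1].copy()
cv2.imwrite('pics/w6.png',I)
"
```

```text
tcp [0.647  0.1118 0.0893] ang x 6.3 down -1.0 w 0.0517 F [-0.2  0.5 -0.4] t 12.72 j7 0.08
need cm [-0.12  0.33 -0.17]
```

View pics/w6.png

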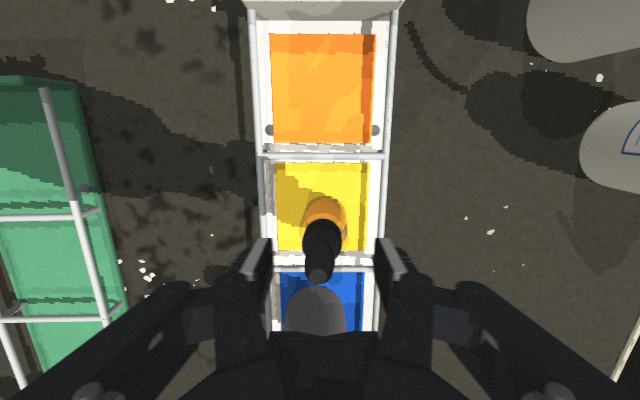

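```bash
python3 -c "
from h import *
f=r.grab_frame('wrist')
for y in (.108,.112,.104):print(y,proj(f,[.647,y,.102]),proj(f,[.647,y,.068]))
"
```

```text
0.108 [322.44214224 282.45199885] [322.56757681 249.44032895]
0.112 [323.41265652 274.62905773] [323.34378035 242.96997212]
0.104 [321.48758428 290.14632227] [321.80160265 255.82541469]
```

{"fn": "send_rows", "kwargs": {"plan": [[-0.2,0.2,0.1,0,0.3],[0,0,0,0,0],[0,0,0,0,0],[0,0,0,0,0],[0,0,0,0,0],[0,0,0,0,0],[0,-0.5,0,0,0],[0,-1.5,0,0,0],[0,0,0,0,0]], "force": 30}}

```text
clock: 13.95
tcp_pos: [0.6454, 0.1124, 0.1081]
orientation: [-1.569, -0.088, 0.084]
contact_force: [0.6, -0.8, -0.2]
grip_width: 0.0149
```

```bash
python3 -c "
from h import *
go(.4482,-.0355,.22)
f=r.grab_frame('side')
cv2.imwrite('pics/s6.png',cv2.resize(f['image'][130:330,150:450,::-1],None,fx=2.5,fy=2.5))
"
```

```text
tcp [0.6454 0.1124 0.1081] ang x 6.29 down -1.0 w 0.0149 F [ 0.6 -0.8 -0.2] t 13.95 j7 0.07
need cm [-21.18 -11.25 -12.54]
```

View pics/s6.png

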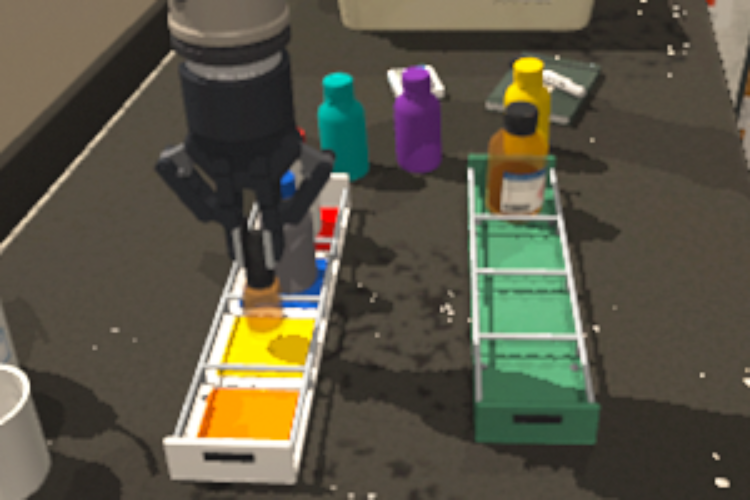

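{"fn": "send_rows", "kwargs": {"plan": [[0,-2,0,0,0],[0,-3.5,0,0,0],[0,-3.5,0,0,0],[0,-2,0,0,0],[-2,0,-1.2,0,0],[-3.5,0,-2,0,0],[-3.5,0,-2.1,0,0],[-3.5,0,-2.1,0,0],[-3.5,0,-2.1,0,0],[-3.2,0,-1.9,0,0],[-2,0,-1.2,0,0],[0,0,0,0,0]]}}

```text
clock: 15.5
tcp_pos: [0.4465, -0.0368, 0.2165]
orientation: [-1.568, -0.085, 0.085]
contact_force: [-0.4, 0.7, -0.1]
grip_width: 0.0146
```

```bash
python3 -c "
from h import *
go(.4482,-.0355,.0861)
f=r.grab_frame('side')
cv2.imwrite('pics/s7.png',cv2.resize(f['image'][100:300,200:500,::-1],None,fx=2.5,fy=2.5))
"
```

```text
tcp [ 0.4465 -0.0368  0.2165] ang x 6.2 down -1.0 w 0.0146 F [-0.4  0.7 -0.1] t 15.5 j7 0.14
need cm [ 0.19 13.04  0.1 ]
```

View pics/s7.png

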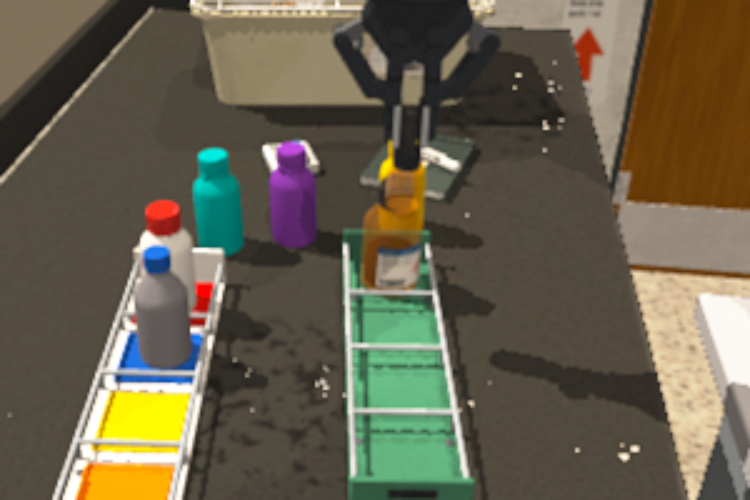

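{"fn": "send_rows", "kwargs": {"plan": [[0.2,2,0.1,0,0],[0,3.5,0,0,0],[0,3.5,0,0,0],[0,2,0,0,0],[0,1,0,0,0],[0,0.5,0,0,0],[0,0.3,0,0,0],[0,0,0,0,0],[0,0,0,0,0]]}}

```text
clock: 16.68
tcp_pos: [0.4496, -0.0348, 0.0888]
orientation: [-1.569, -0.087, 0.085]
contact_force: [0.1, -0.4, -0.6]
grip_width: 0.0145
```

```bash
python3 -c "
from h import *
go(.4482,-.0355,.0861)
f=r.grab_frame('wrist')
cv2.imwrite('pics/w7.png',f['image'][:,:,::-1])
f=r.grab_frame('side')
cv2.imwrite('pics/s8.png',cv2.resize(f['image'][100:300,200:500,::-1],None,fx=2.5,fy=2.5))
"
```

```text
tcp [ 0.4496 -0.0348  0.0888] ang x 6.3 down -1.0 w 0.0145 F [ 0.1 -0.4 -0.6] t 16.68 j7 0.31
need cm [-0.15  0.27 -0.05]
```

View pics/w7.png

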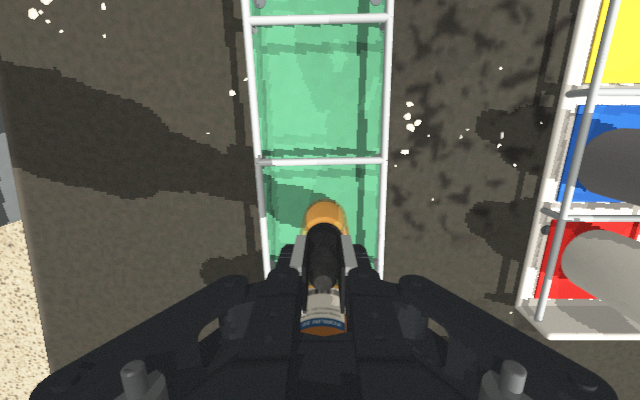

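View pics/s8.png

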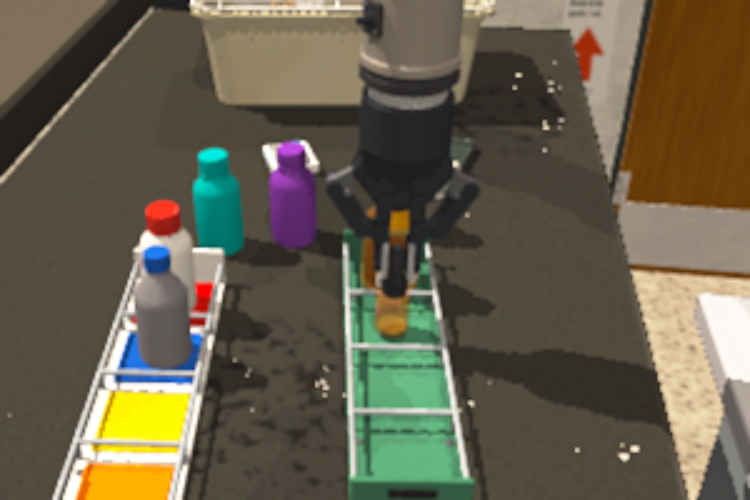

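{"fn": "send_rows", "kwargs": {"plan": [[0,0.2,0,0,0],[0,0.1,0,0,0],[0,0,0,0,0],[0,0,0,0,0]]}}

```text
clock: 17.27
tcp_pos: [0.4492, -0.0349, 0.0853]
orientation: [-1.569, -0.086, 0.086]
contact_force: [0.2, -0.3, -0.8]
grip_width: 0.0145
```

{"fn": "send_rows", "kwargs": {"plan": [[0,0.1,0,0,0],[0,0.1,0,0,0],[0,0,0,0,0],[0,0,0,0,0]]}}

```text
clock: 17.77
tcp_pos: [0.45, -0.0348, 0.084]
orientation: [-1.569, -0.087, 0.085]
contact_force: [-1.8, -0.0, 9.3]
grip_width: 0.0149
```

Contact with the floor; release.

{"fn": "send_rows", "kwargs": {"plan": [[0,-0.1,0,0,0],[0,0,0,0,0.2],[0,0,0,0,0.5],[0,0,0,0,1],[0,0,0,0,1],[0,0,0,0,1]]}}

```text
clock: 18.52
tcp_pos: [0.4492, -0.0348, 0.0843]
orientation: [-1.569, -0.086, 0.086]
contact_force: [-0.6, -0.4, -0.8]
grip_width: 0.0849
```

```bash
python3 -c "
from h import *
go(.4482,-.0355,.0861)
f=r.grab_frame('wrist')
cv2.imwrite('pics/w8.png',f['image'][:,:,::-1])
"
```

```text
tcp [ 0.4492 -0.0348  0.0843] ang x 6.3 down -1.0 w 0.0849 F [-0.6 -0.4 -0.8] t 18.52 j7 0.32
need cm [-0.11 -0.18 -0.05]
```

View pics/w8.png

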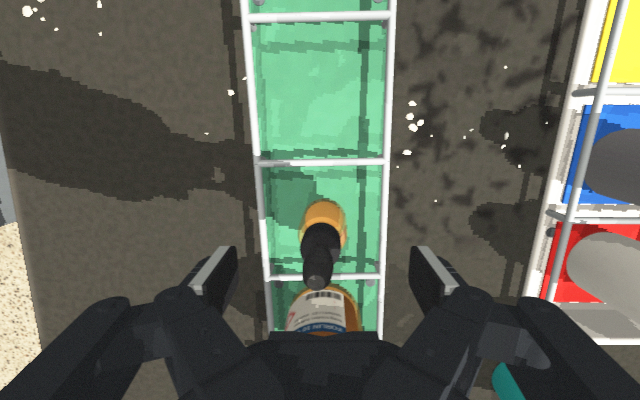

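Standing upright. Lift, and go above grey.

{"fn": "send_rows", "kwargs": {"plan": [[0,-1.5,0,0,1],[0,-3.5,0,0,1],[0,-4,0,0,1],[0,-3,0,0,1],[0,-1,0,0,1],[0,0,0,0,1]]}}

```text
clock: 19.32
tcp_pos: [0.4494, -0.0347, 0.2147]
orientation: [-1.569, -0.087, 0.085]
contact_force: [-0.5, -0.0, 0.0]
grip_width: 0.0858
```

```bash
python3 -c "
from h import *
go(.65,.0265,.215)
"
```

```text
tcp [ 0.4494 -0.0347  0.2147] ang x 6.31 down -1.0 w 0.0858 F [-0.5 -0.   0. ] t 19.32 j7 0.15
need cm [20.62 -0.    3.88]
```

{"fn": "send_rows", "kwargs": {"plan": [[2,0,0.4,0,1],[4,0,0.8,0,1],[4,0,0.7,0,1],[4,0,0.7,0,1],[4,0,0.8,0,1],[2.6,0,0.5,0,1],[0,0,0,0,1],[0,0,0,0,1]]}}

```text
clock: 20.32
tcp_pos: [0.6484, 0.0258, 0.2128]
orientation: [-1.57, -0.083, 0.088]
contact_force: [0.2, 0.1, 0.1]
grip_width: 0.0853
```

```bash
python3 -c "
from h import *
go(.65,.0265,.061)
f=r.grab_frame('wrist')
I=f['image'][:,:,::-1].copy()
for p,h in (((.65,.0265),.118),((.6645,-.0453),.118)):
  for z in (.008,h):
    u=proj(f,[*p,z]);cv2.drawMarker(I,tuple(int(v) for v in u),(0,255,0),0,12)
cv2.imwrite('pics/w9.png',I)
f=r.grab_frame('side')
cv2.imwrite('pics/s9.png',cv2.resize(f['image'][130:330,150:450,::-1],None,fx=2.5,fy=2.5))
"
```

```text
tcp [0.6484 0.0258 0.2128] ang x 6.25 down -1.0 w 0.0853 F [0.2 0.1 0.1] t 20.32 j7 0.19
need cm [ 0.21 15.18  0.06]
```

View pics/w9.png

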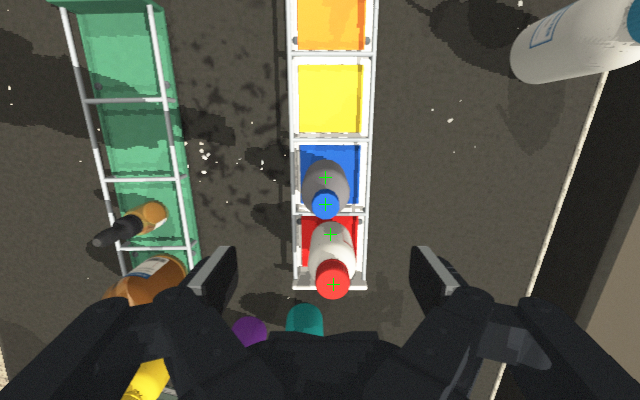

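View pics/s9.png

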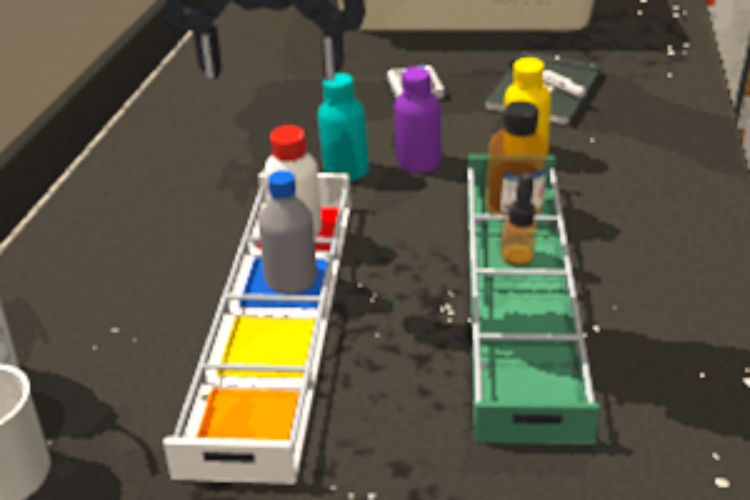

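{"fn": "send_rows", "kwargs": {"plan": [[0.2,2,0,0,1],[0,3.5,0,0,1],[0,3.5,0,0,1],[0,3,0,0,1],[0,1.5,0,0,1],[0,1,0,0,1],[0,0.4,0,0,1],[0,0,0,0,1],[0,0,0,0,1]]}}

```text
clock: 21.55
tcp_pos: [0.6523, 0.0268, 0.0662]
orientation: [-1.569, -0.088, 0.085]
contact_force: [0.2, -0.3, -0.3]
grip_width: 0.0854
```

{"fn": "send_rows", "kwargs": {"plan": [[-0.1,0.3,0,0,1],[0,0.1,0,0,1],[0,0,0,0,1]]}}

```text
clock: 21.92
tcp_pos: [0.6506, 0.0267, 0.0612]
orientation: [-1.569, -0.086, 0.086]
contact_force: [0.9, 0.3, 0.5]
grip_width: 0.0855
```

```bash
python3 -c "
from h import *
go(.65,.0265,.061)
f=r.grab_frame('side')
cv2.imwrite('pics/s10.png',cv2.resize(f['image'][130:330,150:450,::-1],None,fx=2.5,fy=2.5))
"
```

```text
tcp [0.6506 0.0267 0.0612] ang x 6.3 down -1.0 w 0.0855 F [0.9 0.3 0.5] t 21.93 j7 0.26
need cm [-0.06  0.02 -0.01]
```

View pics/s10.png

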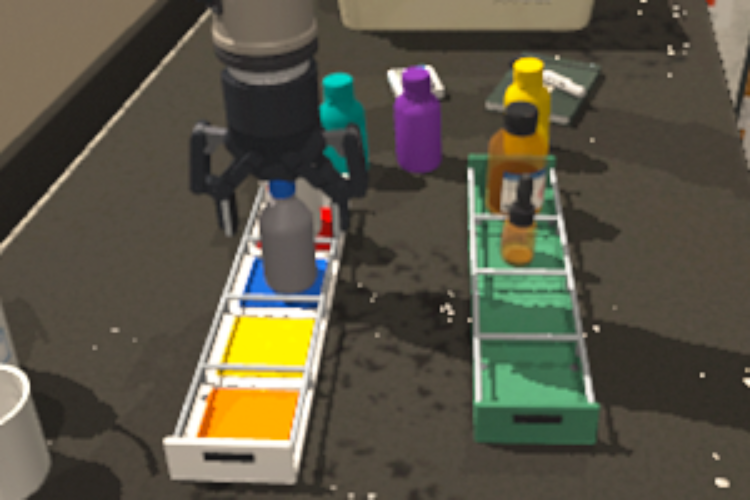

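{"fn": "send_rows", "kwargs": {"plan": [[0,0,0,0,0],[0,0,0,0,0],[0,0,0,0,0],[0,0,0,0,0],[0,0,0,0,0],[0,0,0,0,0]], "force": 45}}

```text
clock: 22.72
tcp_pos: [0.6508, 0.0266, 0.0617]
orientation: [-1.569, -0.086, 0.086]
contact_force: [-2.6, -0.3, 5.4]
grip_width: 0.0467
```

```bash
python3 -c "
from h import *
go(.65,.0265,.061)
f=r.grab_frame('wrist')
cv2.imwrite('pics/w11.png',f['image'][:,:,::-1])
f=r.grab_frame('side')
cv2.imwrite('pics/s11.png',cv2.resize(f['image'][130:330,150:450,::-1],None,fx=2.5,fy=2.5))
"
```

```text
tcp [0.6508 0.0266 0.0617] ang x 6.29 down -1.0 w 0.0467 F [-2.6 -0.3  5.4] t 22.73 j7 0.26
need cm [-0.08  0.07 -0.  ]
```

View pics/w11.png

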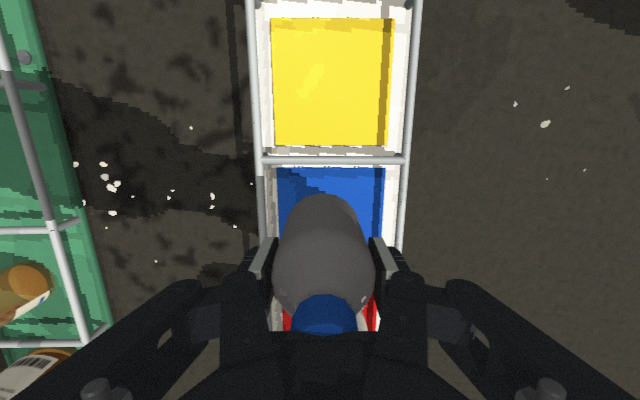

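View pics/s11.png

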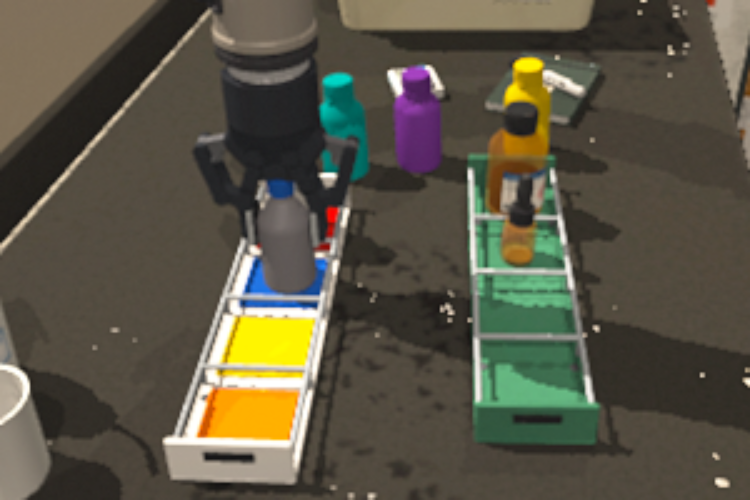

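Width 46.7 mm, a fair body grip. Lift a little and check.

{"fn": "send_rows", "kwargs": {"plan": [[0,-0.5,0,0,0],[0,-1.5,0,0,0],[0,-1.5,0,0,0],[0,0,0,0,0],[0,0,0,0,0]]}}

```text
clock: 23.45
tcp_pos: [0.6506, 0.0268, 0.0964]
orientation: [-1.569, -0.087, 0.086]
contact_force: [-0.1, 0.5, -2.0]
grip_width: 0.0467
```

```bash
python3 -c "
from h import *
go(.4382,.048,.21)
f=r.grab_frame('side')
cv2.imwrite('pics/s12.png',cv2.resize(f['image'][130:330,150:450,::-1],None,fx=2.5,fy=2.5))
"
```

```text
tcp [0.6506 0.0268 0.0964] ang x 6.31 down -1.0 w 0.0467 F [-0.1  0.5 -2. ] t 23.45 j7 0.24
need cm [-20.88 -11.36   4.44]
```

View pics/s12.png

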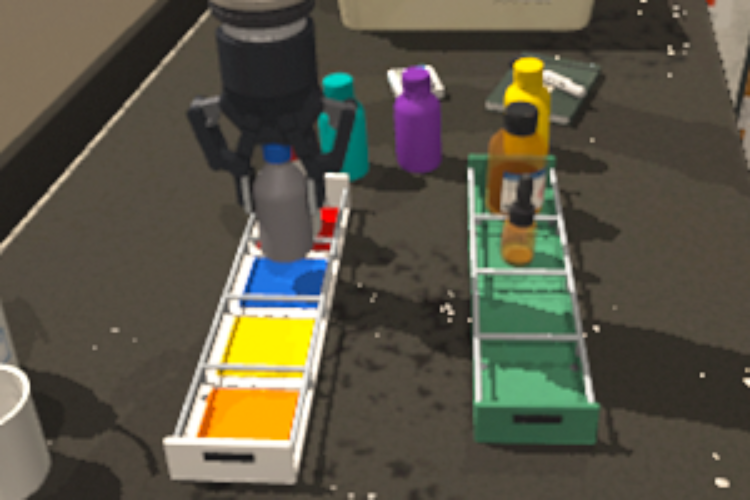

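{"fn": "send_rows", "kwargs": {"plan": [[0,-3,0,0,0],[0,-4,0,0,0],[0,-3,0,0,0],[-2,-1,0.4,0,0],[-3.5,0,0.8,0,0],[-3.8,0,0.8,0,0],[-3.8,0,0.8,0,0],[-3.8,0,0.8,0,0],[-2.6,0,0.6,0,0],[-1.4,0,0.3,0,0],[0,0,0,0,0],[0,0,0,0,0]]}}

```text
clock: 25.0
tcp_pos: [0.4392, 0.0485, 0.2066]
orientation: [-1.569, -0.087, 0.085]
contact_force: [-0.2, -0.1, -1.8]
grip_width: 0.0467
```

```bash
python3 -c "
from h import *
go(.4382,.048,.0595)
f=r.grab_frame('side')
cv2.imwrite('pics/s13.png',cv2.resize(f['image'][80:330,200:500,::-1],None,fx=2.3,fy=2.3))
"
```

```text
tcp [0.4392 0.0485 0.2066] ang x 6.29 down -1.0 w 0.0467 F [-0.2 -0.1 -1.8] t 25.0 j7 -0.05
need cm [-0.13 14.71 -0.03]
```

View pics/s13.png

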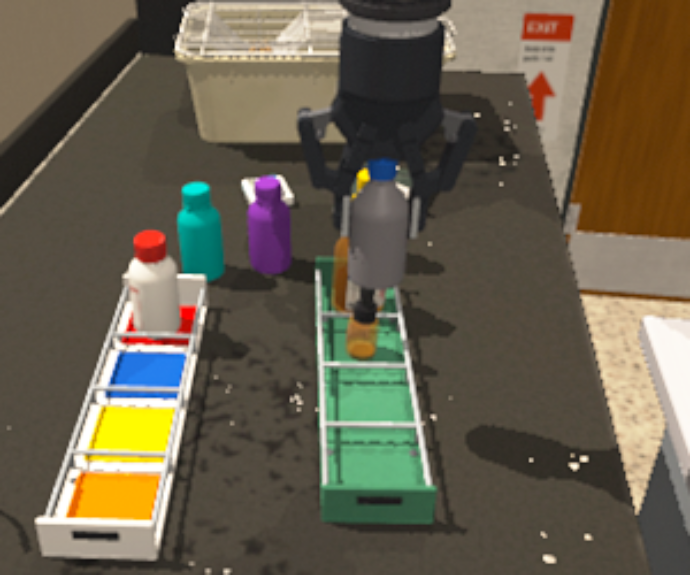

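{"fn": "send_rows", "kwargs": {"plan": [[-0.1,2,0,0,0],[0,3.5,0,0,0],[0,3.5,0,0,0],[0,2.5,0,0,0],[0,1.5,0,0,0],[0,0.8,0,0,0],[0,0.4,0,0,0],[0,0.2,0,0,0],[0,0,0,0,0],[0,0,0,0,0]]}}

```text
clock: 26.3
tcp_pos: [0.4373, 0.0485, 0.0627]
orientation: [-1.569, -0.087, 0.086]
contact_force: [0.7, -0.0, -1.4]
grip_width: 0.0464
```

{"fn": "send_rows", "kwargs": {"plan": [[0,0.2,0,0,0],[0,0.1,0,0,0],[0,0,0,0,0],[0,0,0,0,0]]}}

```text
clock: 26.8
tcp_pos: [0.4371, 0.0484, 0.0595]
orientation: [-1.569, -0.086, 0.086]
contact_force: [-1.5, -0.2, 5.7]
grip_width: 0.0469
```

Touching the floor; release and lift.

{"fn": "send_rows", "kwargs": {"plan": [[0,0,0,0,0.7],[0,0,0,0,1],[0,0,0,0,1],[0,0,0,0,1],[0,-1,0,0,1],[0,-3,0,0,1],[0,-4,0,0,1],[0,-4,0,0,1],[0,-3,0,0,1],[0,0,0,0,1]]}}

```text
clock: 28.05
tcp_pos: [0.4384, 0.0486, 0.2117]
orientation: [-1.567, -0.09, 0.082]
contact_force: [-0.5, 0.9, -0.6]
grip_width: 0.0852
```

```bash
python3 -c "
from h import *
go(.665,-.0453,.212)
f=r.grab_frame('wrist')
cv2.imwrite('pics/w14.png',f['image'][:,:,::-1])
"
```

```text
tcp [0.4384 0.0486 0.2117] ang x 6.3 down -1.0 w 0.0852 F [-0.5  0.9 -0.6] t 28.05 j7 -0.05
need cm [ 21.49   0.06 -11.82]
```

View pics/w14.png

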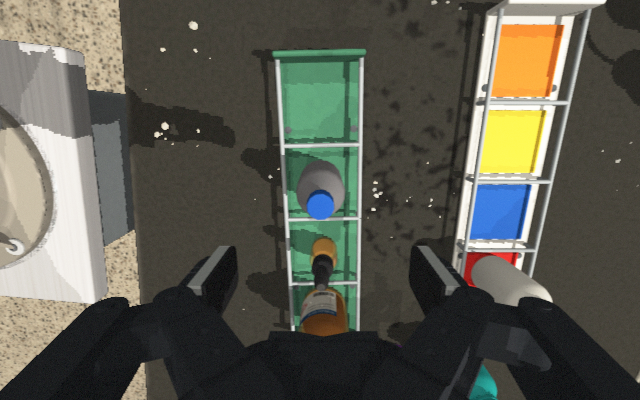

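Grey stands in its bay. On to white.

{"fn": "send_rows", "kwargs": {"plan": [[2.5,0,-1.3,0,1],[4,0,-2.2,0,1],[4,0,-2.2,0,1],[4,0,-2.2,0,1],[4,0,-2.2,0,1],[3,0,-1.7,0,1],[0,0,0,0,1],[0,0,0,0,1]]}}

```text
clock: 29.1
tcp_pos: [0.6624, -0.0452, 0.2078]
orientation: [-1.569, -0.084, 0.088]
contact_force: [-0.8, 0.3, 0.5]
grip_width: 0.085
```

```bash
python3 -c "
from h import *
go(.665,-.0453,.063)
f=r.grab_frame('wrist')
I=f['image'][:,:,::-1].copy()
for p,h in (((.665,-.0453),.118),):
  for z in (.008,h):
    u=proj(f,[*p,z]);cv2.drawMarker(I,tuple(int(v) for v in u),(0,255,0),0,12)
cv2.imwrite('pics/w15.png',I)
"
```

```text
tcp [ 0.6624 -0.0452  0.2078] ang x 6.28 down -1.0 w 0.085 F [-0.8  0.3  0.5] t 29.1 j7 0.34
need cm [ 0.31 14.48 -0.04]
```

View pics/w15.png

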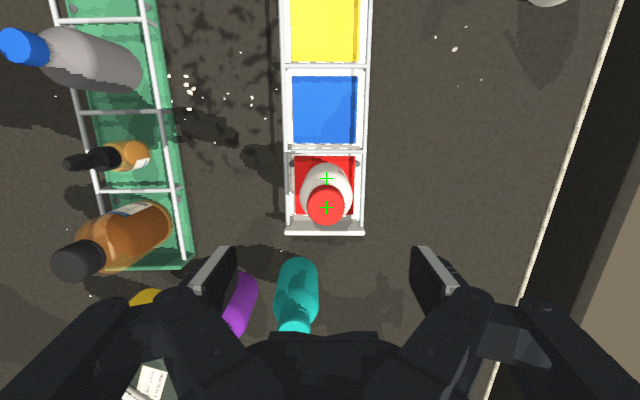

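{"fn": "send_rows", "kwargs": {"plan": [[0.2,2,0,0,1],[0,3.5,0,0,1],[0,3.5,0,0,1],[0,2.5,0,0,1],[0,1.5,0,0,1],[0,1,0,0,1],[0,0.4,0,0,1],[0,0,0,0,1],[0,0,0,0,1]]}}

```text
clock: 30.28
tcp_pos: [0.6662, -0.0453, 0.0661]
orientation: [-1.569, -0.087, 0.085]
contact_force: [0.4, -0.3, -0.2]
grip_width: 0.0853
```

{"fn": "send_rows", "kwargs": {"plan": [[0,0.2,0,0,1],[0,0,0,0,0],[0,0,0,0,0],[0,0,0,0,0],[0,0,0,0,0],[0,0,0,0,0],[0,0,0,0,0],[0,-0.5,0,0,0],[0,-1.5,0,0,0],[0,-1.5,0,0,0],[0,0,0,0,0]], "force": 45}}

```text
clock: 31.65
tcp_pos: [0.667, -0.0453, 0.1004]
orientation: [-1.569, -0.089, 0.083]
contact_force: [0.3, 0.1, -1.2]
grip_width: 0.0474
```

```bash
python3 -c "
from h import *
go(.4282,.1314,.21)
f=r.grab_frame('side')
cv2.imwrite('pics/s16.png',cv2.resize(f['image'][130:330,150:450,::-1],None,fx=2.5,fy=2.5))
"
```

```text
tcp [ 0.667  -0.0453  0.1004] ang x 6.3 down -1.0 w 0.0474 F [ 0.3  0.1 -1.2] t 31.65 j7 0.39
need cm [-21.76 -11.05  20.18]
```

View pics/s16.png

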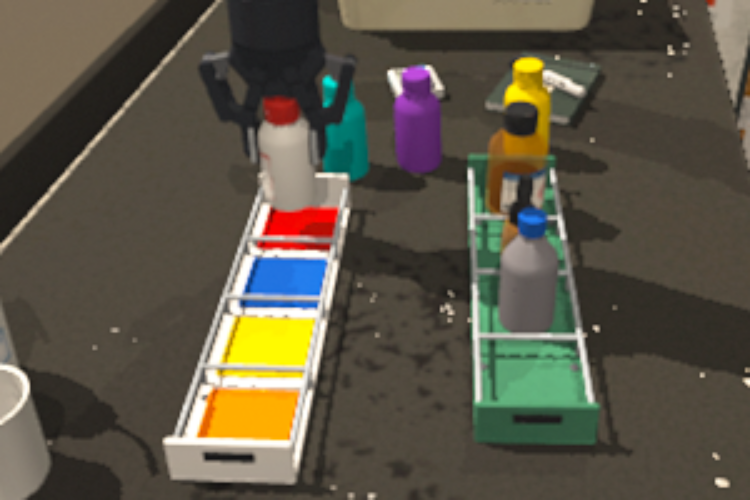

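{"fn": "send_rows", "kwargs": {"plan": [[0,-2.5,0,0,0],[0,-4,0,0,0],[0,-3.5,0,0,0],[0,-1.2,0,0,0],[-2,0,1.8,0,0],[-3.5,0,3.3,0,0],[-3.7,0,3.4,0,0],[-3.7,0,3.4,0,0],[-3.7,0,3.4,0,0],[-3.2,0,3,0,0],[-2,0,1.9,0,0],[0,0,0,0,0]]}}

```text
clock: 33.2
tcp_pos: [0.4246, 0.1329, 0.2093]
orientation: [-1.569, -0.088, 0.091]
contact_force: [0.3, -0.2, -1.1]
grip_width: 0.0475
```

```bash
python3 -c "
from h import *
go(.4282,.1314,.0625)
f=r.grab_frame('side')
cv2.imwrite('pics/s17.png',cv2.resize(f['image'][80:330,200:500,::-1],None,fx=2.3,fy=2.3))
"
```

```text
tcp [0.4246 0.1329 0.2093] ang x 6.53 down -1.0 w 0.0475 F [ 0.3 -0.2 -1.1] t 33.2 j7 -0.22
need cm [ 0.37 14.68 -0.19]
```

View pics/s17.png

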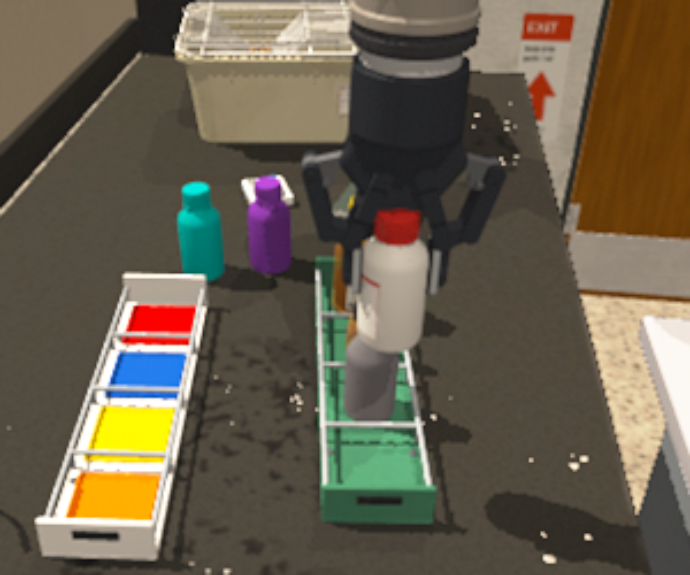

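{"fn": "send_rows", "kwargs": {"plan": [[0.3,2,-0.2,0,0],[0,3.5,0,0,0],[0,3.5,0,0,0],[0,2.5,0,0,0],[0,1.3,0,0,0],[0,0.8,0,0,0],[0,0.4,0,0,0],[0,0,0,0,0],[0,0,0,0,0]]}}

```text
clock: 34.38
tcp_pos: [0.4304, 0.1303, 0.0708]
orientation: [-1.568, -0.087, 0.086]
contact_force: [-0.7, -0.4, -0.5]
grip_width: 0.0475
```

{"fn": "send_rows", "kwargs": {"plan": [[-0.1,0.4,0,0,0],[0,0.2,0,0,0],[0,0.1,0,0,0],[0,0,0,0,0],[0,0,0,0,0]]}}

```text
clock: 35.0
tcp_pos: [0.4291, 0.1299, 0.0633]
orientation: [-1.569, -0.086, 0.086]
contact_force: [0.1, -0.2, -1.3]
grip_width: 0.0474
```

{"fn": "send_rows", "kwargs": {"plan": [[0,0.1,0,0,0],[0,0.1,0,0,0],[0,0,0,0,0],[0,0,0,0,0]]}}

```text
clock: 35.5
tcp_pos: [0.4291, 0.13, 0.0615]
orientation: [-1.569, -0.086, 0.086]
contact_force: [-1.4, -0.1, 5.4]
grip_width: 0.0476
```

{"fn": "send_rows", "kwargs": {"plan": [[0,0,0,0,0.7],[0,0,0,0,1],[0,0,0,0,1],[0,0,0,0,1],[0,-1,0,0,1],[0,-3,0,0,1],[0,-4,0,0,1],[0,-4,0,0,1],[0,-4,0,0,1],[0,-2,0,0,1],[0,0,0,0,1]]}}

```text
clock: 36.88
tcp_pos: [0.4299, 0.1303, 0.2431]
orientation: [-1.566, -0.089, 0.084]
contact_force: [-0.7, 0.4, -0.9]
grip_width: 0.0849
```

{"fn": "send_rows", "kwargs": {"plan": [[2,0,4,0,1],[2,0,5,0,1],[2,0,5,0,1],[2,0,5,0,1],[2,0,5,0,1],[0,0,0,0,1],[0,0,0,0,1],[0,0,0,0,1]]}}

```text
clock: 37.88
tcp_pos: [0.5022, 0.3776, 0.241]
orientation: [-1.57, -0.084, 0.085]
contact_force: [-0.4, -0.6, 1.1]
grip_width: 0.0854
```

```bash
cat > m2.py <<'E'
from h import *
go(.6,.37,.24)
ft=r.grab_frame('top');fs=r.grab_frame('side')
I={'t':ft['image'][:,:,::-1].copy(),'s':fs['image'][:,:,::-1].copy()};F={'t':ft,'s':fs}
for (x,y),h,rad in (((.428,.131),.116,.0245),((.438,.048),.116,.024),((.448,-.0355),.1,.016),((.458,-.119),.122,.029)):
    for k in I:
        for z,rr in((h,.008),(.006,rad)):
            pts=np.array([proj(F[k],[x+rr*np.cos(t),y+rr*np.sin(t),z]) for t in np.linspace(0,6.3,40)])
            cv2.polylines(I[k],[np.round(pts*16).astype(int)],True,(255,0,255),1,cv2.LINE_AA,4)
cv2.imwrite('pics/f_t.png',cv2.resize(I['t'][170:300,190:460],None,fx=2.9,fy=2.9,interpolation=cv2.INTER_CUBIC))
cv2.imwrite('pics/f_s.png',cv2.resize(I['s'][140:330,200:420],None,fx=3,fy=3,interpolation=cv2.INTER_CUBIC))
E
python3 m2.py
```

```text
tcp [0.5022 0.3776 0.241 ] ang x 6.18 down -1.0 w 0.0854 F [-0.4 -0.6  1.1] t 37.88 j7 -0.45
need cm [ 9.65  0.09 -1.81]
```

View pics/f_t.png

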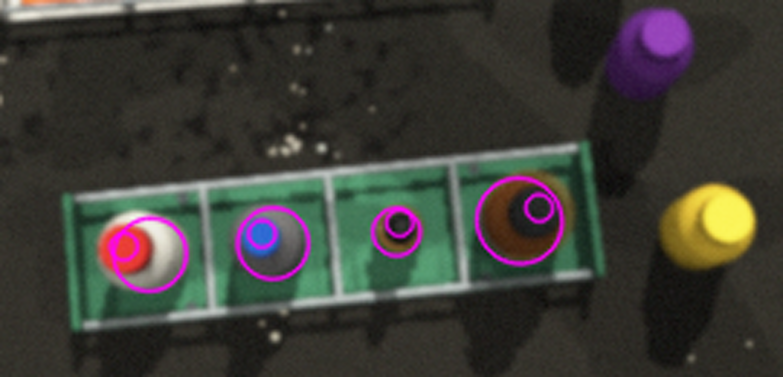

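View pics/f_s.png

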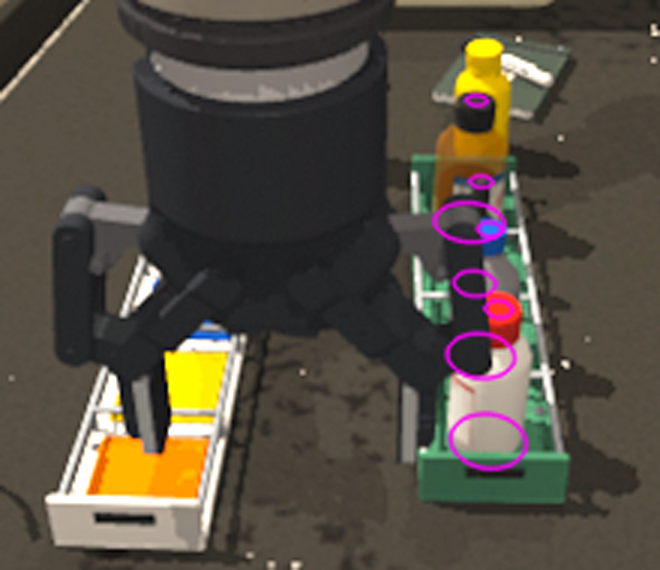

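```bash
python3 -c "
from bench import r
print(r.hand_in())"
```

```text
the job is handed in; nothing more can be done
None
```

I moved all four bottles into the green rack in reverse order and handed the job in at about 38 s on the robot's clock. From left to right the green rack now holds white, grey, dropper, amber; the white rack held amber, dropper, grey, white.

- **Position:** The top-camera overlay put every cap within a few millimetres of its bay centre. The bottles stood upright on the bay floors.
- **Release:** The gripper was open and well clear of the rack, with no meaningful force on the tool. I felt the floor contact directly for grey, dropper and white. I lowered amber by height only, without a contact reading, but it stood correctly afterwards.
- **Weaker check:** In the last side picture the gripper hid part of the row, so amber, dropper and grey were only partly visible there. What could be seen agreed with the top view.
- **Look-alikes:** I did not touch the purple, turquoise or yellow bottles.

No check failed, and the hand-in gave no verdict.

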